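# Unlock the laser test station and hold its enable paddle half-way

### The arm

A 6-joint arm with a two-finger parallel gripper is mounted at the origin on a cart in front of the work surface, level with it; the furniture and walls round the work are solid. World frame = base frame: x ahead of the robot, y to its left, z up, the work surface at z = 0. Lengths are in mm, angles in degrees, forces in N, time in s.
With the tool pointing down it reaches from about 375 to 975 mm from the base axis. Payload 3.8 kg.
Tool frame: the origin (TCP) lies between the finger pads; the fingertips stand 17 mm ahead of it and the grasp point (between the pads) lies 2 mm behind it (env.tip_extent is the distance from the TCP to the fingertips, in mm); z points along the fingers, y is the line along which they close (so a half turn about z gives the same grasp; the last joint's range is limited). The gripper opens to 88 mm and grips with 3 to 60 N. Pads are 18 mm wide; open, the fingers measure 123 mm over their backs; the gripper's body (75 mm by 187 mm) begins 45 mm behind the grasp point.
Start: joints at [-68.119, 15.12, 91.902, -0, 72.978, -2.114], TCP at [274.493, -616.662, 222.306] pointing down, gripper open.
Joint ranges: [-150.88, 150.88], [-54.13, 125.18], [17.81, 147.31], [-75.09, 255.09], [0, 152.58], [-146.25, 146.25]. Speed limits (degrees/s): [147.25, 147.25, 180, 180, 180, 180].

### API

Orientations are given as a 3x3 rotation matrix whose columns are the frame's x, y, z axes.
In Python, from bench import sensors, cams, workorder, models, env gives the robot as it stands.
- The arm moves only by the tool send_rows, never from a script. Its arguments are lists of equal length, an entry for each row: "dp": the shift along the world's x, y, z in units of 30 mm (1.0 is 30 mm), a list of three; "dr": the turn, a rotation vector about the world's x, y, z in units of 5 degrees (1.0 is 5 degrees), a list of three; "hand": the closure, from -1 (fully open) to 1 (shut). In form: {"dp": [[dx, dy, dz], ...], "dr": [[rx, ry, rz], ...], "hand": [hand, ...]}. A call has 1 to 8 rows; each row shifts and turns the commanded pose from where the row before left it; what a row does not reach is not made up. A row lasts 1/12 s, in which the tool goes at most 41.7 mm and 7.16 degrees, less where a joint would pass 70% of its speed; a pose out of reach is approached as far as the arm can. A call is refused whole if a number of a shift passes 1 or a number of a turn 1, either way. A call with a gripper value outside its range is refused whole. The fingers move at their own pace and stop on an object; "grip_force" is the grip in N (left out, the last holds). Time passes only in rows, so rows that do not move let the fingers close. It gives the time, the measured TCP pose, the force, the opening and the grip force at its end, in the units of the state.
- sensors.observe(): the state, without advancing time (a new reading comes with each control period).
- cams.camera(name): name is "scene" or "side" or "wrist"; returns (picture, depth): 420x560x3 uint8, red, green, blue; 420x560 float32, mm along the optical axis (not along the pixel's ray), 0 where there is no reading.
- cams.calibration(name): a dict with "fov_y" (degrees; the focal length in pixels is half the picture's height over the tangent of half this angle, whatever the lens; pixels are square), "cx", "cy" (the principal point, pixels), "T" (4x4, takes a point from camera to world coordinates); the wrist camera has in their place "hand_eye" (4x4, takes a point from camera to tool coordinates, whose origin is the TCP and whose axes are the flange's). Camera axes: x right, y up, looking along -z (the intrinsics and any distortion apply to the point x, -y, -z); pixel columns grow to the right and rows downward; lengths in mm; the calibration is good to about 2 mm. A picture is of the moment at which its call begins: read the wrist's pose just before it. calibration takes no time and is no camera call.
- workorder.sign_off(): hands the job in; it is judged then, once.
Trained networks look in the newest picture that a camera, given by its name, has taken for a name from the list of things; names that differ only in an ending like _2 or _b are one class to them, and where a whole thing is asked for, a point or a joint stands for the part that bears it (a point fixed in the world has none). Each returns a list of dicts, best first, with "conf" (0 to 1); they miss things now and then, are a little off and sometimes report something else, mostly with a low value. They report only what shows in the picture. A call takes as long as a camera call. They do not tell look-alikes from the thing itself.
- models.boxes_of(target, camera): "box" ([centre column, centre row, width, height] in pixels, round what is visible of it).
The state is a dict: "time_s": time; "joints": joint angles; "dq": joint speeds; "joint_efforts": joint torques, N m; "tool_pos": TCP position; "eef_rot": TCP orientation; "wrist_force": force on the tool from outside, world axes, zero at the start; "wrist_torque": the same for the moment, N m; "grip_width": finger opening in mm; "gripper_force": force on a finger pad.
Only numpy, scipy, OpenCV 4.12 (cv2) and the standard library are available. Lean on these libraries where they do the work, as an engineer would, in place of code of your own. Each camera call takes 0.05 s, during which the arm holds its last target. There are 200 camera calls.

### The job

Switch on the laser test station: take the key out of its rest, push it fully home in the key switch and turn it clockwise as far as it goes, then let go and leave it there. Only after that, press the spring-loaded enable paddle to about half of its travel, never down to its stop, and keep it there without letting go: finish while holding it half-way down, steady for at least two seconds. Do not disturb the loupe, the yellow pot or the post holder.

Things in the scene. Friction and masses are not known exactly. Their poses are not given: they have to be found in the camera images.
- key: Loose switch key, 64 mm tall, 50 g, upright in the key rest. Origin at the blade's tip (lower end), z up to the bow. Steel blade 14 (x) x 6 mm (y), z = 0 to 26 mm, lowest 8 mm tapered to 9 x 2.5; shoulder 20 x 12 mm, z = 26 to 30; black flat bow (the grip) 34 (x) x 10 mm (y), z = 30 to 64. Grip it across the 10 mm (fingers close along y). A half turn about z makes no difference.
- key_bow (a point): Middle of the key's bow, 47 mm above the blade tip; axes as the key.
- key_rest: Fixed aluminium block 50 x 40 x 40 mm (x, y, z), origin at the centre of its underside. A slot in its top, 16.5 (x) x 8.5 mm (y), 30 mm deep, holds the key upright; the key's shoulder rests on the top at 40 mm, so the blade tip is 14 mm above the bench.
- switch_box: Fixed grey key-switch box 90 x 90 x 40 mm, origin at the centre of its underside, z up. In the middle of its top a round steel cylinder (41 mm diameter) with a slot stands 8 mm out, inside a flat aluminium ring with two black ticks (off and on).
- key_slot (a point): Centre of the slot's mouth on the top face of the turning steel cylinder, 48 mm above the bench; z up. It turns with the cylinder; its x axis runs along the slot. Slot 16.5 (x) x 8.5 mm (y), 30 mm deep, edges chamfered 1.5 mm. With the key fully home its shoulder sits on this face and its tip is 26 mm below it (22 mm above the bench).
- cylinder (a joint): Turn of the key switch, rad: 0 = off (start), grows clockwise seen from above to the stop at 1.05 (60 degrees, on). Friction 0.05 N m, stays where it is left. The key has about 0.2 rad of play in the slot, so it must turn a little further than the cylinder.
- enable_unit: Fixed grey base 130 (x) x 70 (y) x 24 mm with two hinge ears up to 54 mm high at its +x end, origin at the centre of its underside, z up. It carries the black enable paddle, which rises from the hinge towards -x.
- paddle_hinge (a point): Middle of the paddle's hinge axis, 46 mm above the bench and 50 mm in +x of the unit's origin; the axis runs along y (axes as the enable unit).
- press_pad (a point): Point to press: on the paddle's top face, on its middle line, 86 mm from the hinge and 18 mm before the free end; moves with the paddle. Paddle 40 mm wide, 7 mm thick, black, small rubber ribs round this point. Free: 75 mm above the bench; half-way: 62 mm; at the stop: 49 mm.
- paddle_arm (a joint): Angle of the enable paddle pressed down, rad: 0 = released (start; paddle rises 0.25 rad from level), 0.15 = half-way (about 13 mm down at press_pad), 0.30 = bottom stop (about 26 mm). Spring return: about 2 N at press_pad to start it, 6 N half-way, 10 N at the stop.
- loupe: Black cylindrical loupe, 37 mm diameter, 40 mm tall, bystander. Origin at the centre of its underside.
- pot: Shallow yellow round pot, 39 mm diameter, 19 mm tall, bystander. Origin at the centre of its underside.
- holder: Black upright post holder with a side screw, 36 x 25 x 50 mm, bystander. Origin at the centre of its underside.
There are look-alikes about, which are no part of the job. What is shaped like the key but turquoise or white is not meant.

How it is judged:
By the outcome, as a careful person would: the job done as asked, in the order asked, and still so for the second after the job is handed in, while the arm keeps its last pose, push and grip.
It also fails if it takes over 67 s, if anything falls off the work surface, if the arm or the gripper's body presses on something with over 40 N, if the wrist force passes 120 N, or if a joint passes its speed limit or range.

## Working session

There is one attempt and no reset: what is moved stays moved. The work goes in short steps, Python scripts to look and compute and a tool call to move; the robot and the scene stay as the last step left them, time stands still between calls to the robot, and variables do not carry over. Pictures are saved under pics/ and viewed, at most 10 in all, crops included, and the job is handed in when it is done.

Besides the shell and the picture viewer there is one more tool, called after ">>>" by a JSON object that holds its "api" and its "payload", one argument or row to a line. send_rows: Moves the arm, as the interface text tells. Its arguments: {"type":"object","properties":{"dp":{"type":"array"},"dr":{"type":"array"},"hand":{"type":"array"},"grip_force":{"type":"number"}},"required":["dp","dr","hand"]}

```bash
ls; mkdir -p pics
cat > h.py <<'E'
import numpy as np, cv2
from bench import sensors, cams, workorder, models, env
def K(c,h=420):
    f=h/2/np.tan(np.radians(c["fov_y"])/2); return f,c["cx"],c["cy"]
def T_of(name,c,s=None):
    if "T" in c: return np.array(c["T"])
    M=np.eye(4); M[:3,:3]=s["eef_rot"]; M[:3,3]=s["tool_pos"]; return M@np.array(c["hand_eye"])
def cloud(name):
    s=sensors.observe(); im,d=cams.camera(name); c=cams.calibration(name); f,cx,cy=K(c)
    v,u=np.mgrid[:420,:560]
    P=np.stack([(u-cx)/f*d,-(v-cy)/f*d,-d],-1); T=T_of(name,c,s)
    W=P@T[:3,:3].T+T[:3,3]; W[d==0]=np.nan
    return im,W
E
python3 - <<'E'
from h import *
print(cams.calibration("scene"),cams.calibration("wrist"))
for n in ("scene","side"):
    im,W=cloud(n); np.savez(f"{n}.npz",im=im,W=W)
    cv2.imwrite(f"pics/{n}.png",im[:,:,::-1])
    for t in ("key","key_rest","switch_box","enable_unit","press_pad","loupe","pot","holder"):
        for r in models.boxes_of(t,n)[:3]:
            x,y,w,h=r["box"]; 
            p=W[int(np.clip(y,0,419)),int(np.clip(x,0,559))]
            print(n,t,round(r["conf"],2),np.round(r["box"]),np.round(p))
print(sensors.observe()["eef_rot"])
E
```

```text
pics
{'fov_y': 50.25703497234103, 'cx': 277.8287154102098, 'cy': 210.71608881912218, 'T': array([[-7.64950434e-01,  4.98910878e-01, -4.07355827e-01,
         2.95910588e+01],
       [-6.44053554e-01, -5.85848009e-01,  4.91911710e-01,
         6.03788750e+02],
       [ 6.77150341e-03,  6.38647044e-01,  7.69470012e-01,
         1.03263966e+03],
       [ 0.00000000e+00,  0.00000000e+00,  0.00000000e+00,
         1.00000000e+00]])} {'fov_y': 59.88336748304979, 'cx': 281.9202081852305, 'cy': 208.70674416862826, 'hand_eye': array([[-3.34323752e-04,  9.64763259e-01,  2.63119253e-01,
         6.78363862e+01],
       [ 9.99999918e-01,  2.62942511e-04,  3.06501519e-04,
         6.01706945e-01],
       [ 2.26516167e-04,  2.63119334e-01, -9.64763269e-01,
        -1.62090394e+02],
       [ 0.00000000e+00,  0.00000000e+00,  0.00000000e+00,
         1.00000000e+00]])}
scene key 0.56 [280. 213.  12.  12.] [534. -11.  69.]
scene key 0.49 [259. 202.  15.  12.] [639. -42.  10.]
scene key 0.45 [320. 223.  18.   5.] [450. -96.  11.]
scene key_rest 0.68 [283. 224.  23.  21.] [515.  -2.  39.]
scene switch_
[... 594 characters left out ...]
9. 236.  19.  16.] [529.   5.  25.]
side switch_box 0.95 [299. 191.  39.  31.] [ 518. -178.   41.]
side enable_unit 0.88 [310. 265.  57.  43.] [475. 107.  21.]
side press_pad 0.68 [311. 252.  51.  20.] [474. 117.  65.]
side loupe 0.87 [329. 315.  19.  27.] [430. 280.  37.]
side loupe 0.51 [310. 267.  58.  43.] [475. 120.  23.]
side pot 0.66 [249. 228.  13.  11.] [635. -48.   4.]
side pot 0.66 [291. 221.  14.  23.] [526. -11.  58.]
side pot 0.17 [308. 255.  48.  21.] [480. 129.  65.]
side holder 0.56 [328. 170.  16.  21.] [ 445. -328.   30.]
[[ 9.13571871e-01  4.06677312e-01  6.89550046e-06]
 [ 4.06677312e-01 -9.13571870e-01 -3.98976519e-05]
 [-9.92593461e-06  3.92536161e-05 -9.99999999e-01]]
```

Run:
```python
import cv2,numpy as np
a=cv2.imread("pics/scene.png")[150:340,220:400]; b=cv2.imread("pics/side.png")[150:340,220:400]
o=np.hstack([cv2.resize(x,(400,422),interpolation=cv2.INTER_CUBIC) for x in(a,b)]); cv2.imwrite("pics/comp.png",o)
```

```text
(no output)
```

View pics/comp.png

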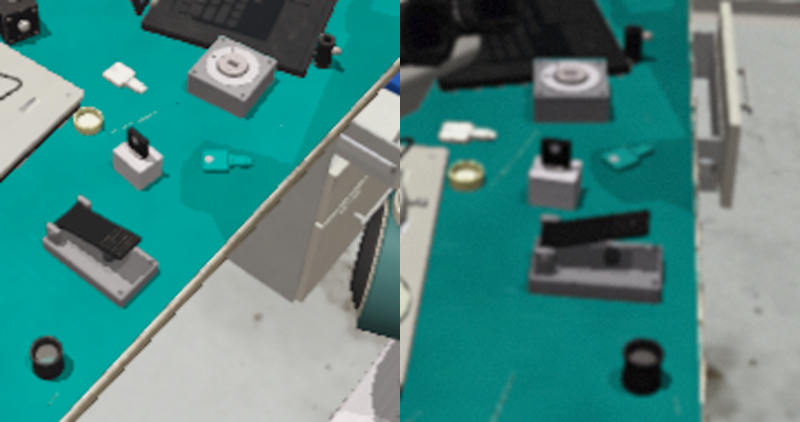

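View pics/scene.png

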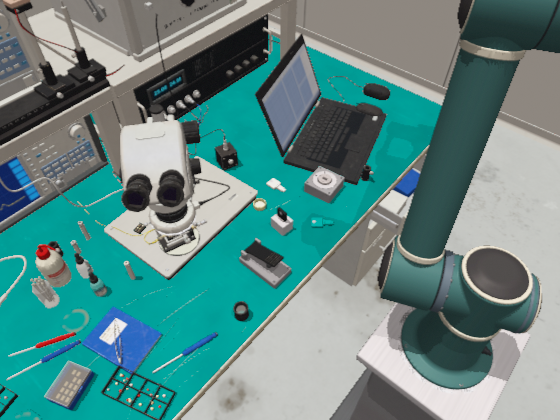

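Run:
```python
import numpy as np
W=np.concatenate([np.load(n+".npz")["W"].reshape(-1,3) for n in("scene","side")])
W=W[np.isfinite(W).all(1)]
H=np.zeros((12,20),int)
for i,x in enumerate(range(250,850,50)):
  for j,y in enumerate(range(-700,300,50)):
    m=(W[:,0]>=x)&(W[:,0]<x+50)&(W[:,1]>=y)&(W[:,1]<y+50)
    H[i,j]=W[m,2].max() if m.any() else -1
  print(x,H[i])
```

```text
250 [ 344  404  455  344 -116 -114 -117 -744 -746 -746 -743 -744 -744 -741
 -746 -746 -745 -744 -747   -1]
300 [ 345  448  451 -116 -114 -112 -109 -739 -747 -747 -745 -744 -741 -745
 -747 -743 -742 -747 -747 -751]
350 [6 6 5 8 7 7 7 6 6 8 6 7 7 6 8 8 6 8 7 7]
400 [ 7  6  7  7  9  9 44 52  7  8  9 13 14  7  9 75 84 28 42 43]
450 [ 7  7  8  9 10 26 46 54 46 48 45 14 14  7  8 66 79 27  7  8]
500 [  7  21  29  28  28  30  31  27  43  52  51   7  10  81  44  57  63  56
   8 413]
550 [  8  40  33  27  29  30  31  31  45  46  45   8   7  42  41   7   8   9
 388 417]
600 [  8  39  41  29  29  31  31  34  30  29   8  15  17  27  35  37 311 406
 404 399]
650 [  7  38  33  31  32  31  31  34  33  53   9  13  35  36 109 137 404 415
 416 405]
700 [ 10  17  29  32  32  34  72 117 152 186 179   8  34  38  86  36  94 414
 416 415]
750 [ 13  14  50  86 121 161 190 230 254 254 252  66  32  36 270 267  33 207
 409 410]
800 [ 15   8 162 205 233 256 256 255 254   8   8 124 104  36 269 333 333 275
  37  45]
```

>>> {"api": "send_rows", "payload": {
  "dp": [
    [0.45, 0.94, 0],
    [0.45, 0.94, 0],
    [0.45, 0.94, 0],
    [0.45, 0.94, 0]
  ],
  "dr": [
    [0, 0, 0],
    [0, 0, 0],
    [0, 0, 0],
    [0, 0, 0]
  ],
  "hand": [-1, -1, -1, -1]
}}

```text
time_s: 1.23
tool_pos: [328.7, -502.8, 222.2]
eef_rot: [[0.914, 0.406, 0.0], [0.406, -0.914, 0.0], [0.0, -0.0, -1.0]]
wrist_force: [-0.4, -0.5, 1.0]
grip_width: 88.1
gripper_force: 0.0
```

>>> {"api": "send_rows", "payload": {
  "dp": [
    [0.64, 0.96, 0],
    [0.64, 0.96, 0],
    [0.64, 0.96, 0],
    [0.64, 0.96, 0],
    [0.64, 0.96, 0],
    [0.64, 0.96, 0],
    [0.64, 0.96, 0],
    [0.64, 0.96, 0]
  ],
  "dr": [
    [0, 0, 0],
    [0, 0, 0],
    [0, 0, 0],
    [0, 0, 0],
    [0, 0, 0],
    [0, 0, 0],
    [0, 0, 0],
    [0, 0, 0]
  ],
  "hand": [-1, -1, -1, -1, -1, -1, -1, -1]
}}

```text
time_s: 1.9
tool_pos: [482.8, -272.0, 222.6]
eef_rot: [[0.914, 0.407, 0.001], [0.407, -0.914, -0.0], [0.0, 0.001, -1.0]]
wrist_force: [0.1, -0.0, -0.9]
grip_width: 87.9
gripper_force: 0.0
```

>>> {"api": "send_rows", "payload": {
  "dp": [
    [0.64, 0.96, 0],
    [0.64, 0.96, 0],
    [0.64, 0.96, 0],
    [0, 0, 0],
    [0, 0, 0]
  ],
  "dr": [
    [0, 0, 0],
    [0, 0, 0],
    [0, 0, 0],
    [0, 0, 0],
    [0, 0, 0]
  ],
  "hand": [-1, -1, -1, -1, -1]
}}

```text
time_s: 2.32
tool_pos: [540.4, -185.6, 222.4]
eef_rot: [[0.912, 0.41, -0.0], [0.41, -0.912, -0.0], [-0.0, 0.0, -1.0]]
wrist_force: [0.8, -0.8, -0.5]
grip_width: 88.0
gripper_force: 0.0
```

Run:
```python
from h import *
s=sensors.observe(); print(s["tool_pos"],s["joints"])
im,W=cloud("wrist"); np.savez("w1.npz",im=im,W=W); cv2.imwrite("pics/w1.png",im[:,:,::-1])
for t in ("switch_box","key_slot","cylinder"):
  for r in models.boxes_of(t,"wrist")[:2]: print(t,r)
```

```text
[ 540.43630559 -185.56992281  222.36556425] [-2.14399475e+01  3.94481996e+00  1.04828998e+02 -1.44676496e-02
  7.12229087e+01  4.43600008e+01]
switch_box {'box': [308.4, 203.4, 114.1, 117.5], 'conf': 0.66}
key_slot {'box': [307.5, 207.8, 41.8, 42.0], 'conf': 0.89}
cylinder {'box': [307.0, 209.8, 41.7, 41.6], 'conf': 0.59}
```

View pics/w1.png

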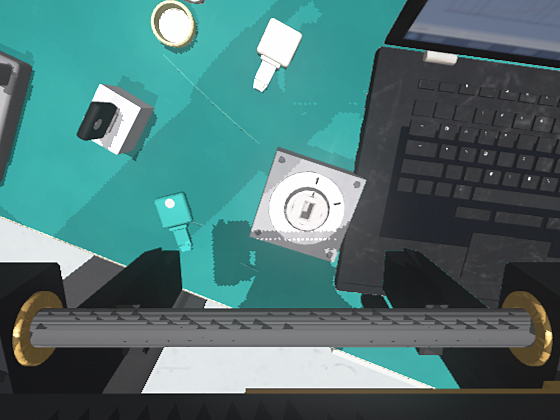

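```bash
cat >> h.py <<'E'
def plane(uv,name,z,s=None):
    c=cams.calibration(name); f,cx,cy=K(c); T=T_of(name,c,s or sensors.observe())
    uv=np.atleast_2d(uv).astype(float)
    d=np.stack([(uv[:,0]-cx)/f,-(uv[:,1]-cy)/f,-np.ones(len(uv))],-1)@T[:3,:3].T
    o=T[:3,3]; return o+d*((z-o[2])/d[:,2])[:,None]
E
python3 - <<'E'
from h import *
d=np.load("w1.npz"); im,W=d["im"],d["W"]; g=im.mean(2)
def rect(m,z,n):
    k,l,st,_=cv2.connectedComponentsWithStats(m.astype(np.uint8)); i=1+np.argmax(st[1:,4])
    v,u=np.where(l==i); p=plane(np.c_[u,v],"wrist",z)[:,:2].astype(np.float32)
    r=cv2.minAreaRect(p); print(n,st[i],np.round(r[0],1),np.round(r[1],1),round(r[2],1),"bounds mean",p.mean(0))
roi=np.zeros(g.shape,bool); roi[192:228,290:324]=1
print(g[195:223,293:323:2].astype(int))
print(W[195:223:3,293:323:3,2].round())
roi=np.zeros(g.shape,bool); roi[70:170,60:170]=1
rect(roi&(g>150)&(abs(W[...,2]-42)<10),40,"resttop")
m=roi&(W[...,2]>52); rect(m,78,"keytop"); print(W[m].mean(0),W[m].min(0),W[m].max(0))
b=cv2.resize(im[60:240,60:370,::-1],None,fx=2.5,fy=2.5,interpolation=cv2.INTER_CUBIC); cv2.imwrite("pics/w1c.png",b)
E
```

```text
[[172 255 255 250 247 248 248 239 243 239 159 251 251 252 171]
 [248 255 252 244 248 249 249 238 227 172 170 248 245 250 234]
 [255 252 246 248 250 249 248 248 250 227 152 246 245 246 251]
 [255 249 246 250 250 248 249 249 250 253 253 225 243 246 249]
 [252 248 249 250 249 249 252 251 249 252 252 246 247 246 247]
 [246 233 250 249 248 251 223 242 253 252 248 248 248 248 247]
 [243 245 250 248 248 250 198 222 234 253 251 249 249 245 247]
 [240 250 248 248 249 249 186 178 226 238 250 254 247 244 247]
 [226 251 247 248 249 240 223 234 219 147 190 226 246 246 248]
 [212 250 248 248 249 230 231 236 171 109 141 222 246 247 248]
 [207 250 249 248 251 213 231 239 127 112 155 235 248 248 248]
 [225 249 248 248 253 202 232 243 108 114 188 244 248 248 248]
 [229 249 248 250 252 214 234 232 108 109 211 249 248 248 247]
 [243 249 249 251 244 216 233 202 112 105 226 250 248 247 248]
 [250 248 250 250 235 231 234 163 114 118 230 250 248 248 247]
 [250 250 250 249 232 219 245 163 115 165 240 249 247 247 248]
 [250 250 248 250 212 137 177 133 113 192 245 248 248 248 249]
 [250 249 248 252 182 119 129
[... 714 characters left out ...]
48. 47. 47. 47. 48. 48. 49. 48. 47.]
 [47. 46. 48. 48. 18. 47. 47. 49. 47. 46.]
 [46. 46. 47. 49. 18. 18. 35. 47. 49. 48.]
 [47. 48. 47. 47. 19. 24. 41. 48. 47. 48.]
 [49. 46. 48. 18. 18. 30. 47. 47. 47. 48.]
 [47. 48. 47. 29. 27. 37. 46. 48. 48. 48.]
 [47. 46. 47. 41. 37. 43. 47. 48. 48. 47.]
 [47. 48. 48. 47. 47. 47. 48. 47. 47. 49.]
 [47. 47. 48. 48. 48. 48. 47. 49. 49. 47.]]
resttop [  92   84   49   71 1438] [528.5 -19.1] [40.5 50.4] 82.1 bounds mean [532.1562   -25.518345]
keytop [ 76 101  39  40 958] [531.  -24.8] [18.7 38.8] 81.3 bounds mean [531.4443  -24.72849]
[530.38132462 -19.06989223  70.65995823] [512.07448723 -23.57585576  52.01917974] [546.01226914 -10.44710281  79.65742857]
```

View pics/w1c.png

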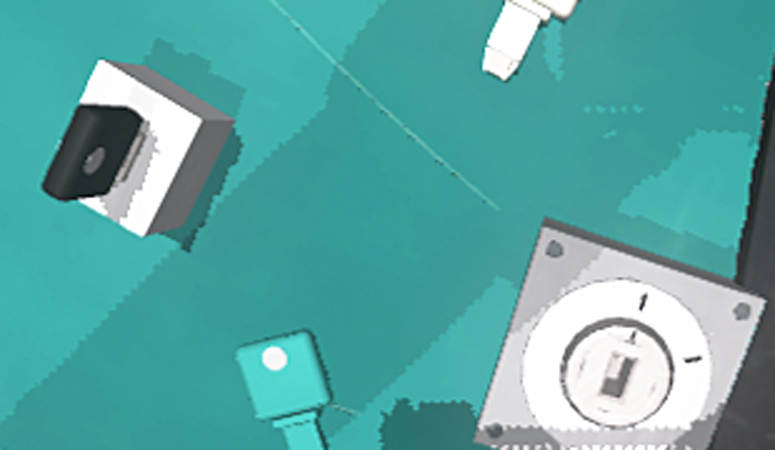

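>>> {"api": "send_rows", "payload": {
  "dp": [
    [-0.013, 0.185, -0.035],
    [-0.013, 0.185, -0.035],
    [-0.013, 0.185, -0.035],
    [-0.013, 0.185, -0.035],
    [-0.013, 0.185, -0.035],
    [-0.013, 0.185, -0.035],
    [-0.013, 0.185, -0.035],
    [-0.013, 0.185, -0.035]
  ],
  "dr": [
    [0, 0, 1],
    [0, 0, 1],
    [0, 0, 1],
    [0, 0, 1],
    [0, 0, 1],
    [0, 0, 1],
    [0, 0, 1],
    [0, 0, 1]
  ],
  "hand": [-1, -1, -1, -1, -1, -1, -1, -1]
}}

```text
time_s: 3.18
tool_pos: [535.9, -143.9, 213.9]
eef_rot: [[0.437, 0.9, -0.0], [0.9, -0.437, -0.0], [-0.0, 0.0, -1.0]]
wrist_force: [0.5, -0.1, 0.4]
grip_width: 88.1
gripper_force: 0.0
```

>>> {"api": "send_rows", "payload": {
  "dp": [
    [-0.013, 0.185, -0.035],
    [-0.013, 0.185, -0.035],
    [-0.013, 0.185, -0.035],
    [-0.013, 0.185, -0.035],
    [-0.013, 0.185, -0.035],
    [-0.013, 0.185, -0.035],
    [-0.013, 0.185, -0.035],
    [-0.013, 0.185, -0.035]
  ],
  "dr": [
    [0, 0, 1],
    [0, 0, 1],
    [0, 0, 1],
    [0, 0, 1],
    [0, 0, 1],
    [0, 0, 1],
    [0, 0, 1],
    [0, 0, 1]
  ],
  "hand": [-1, -1, -1, -1, -1, -1, -1, -1]
}}

```text
time_s: 3.85
tool_pos: [532.9, -99.5, 205.5]
eef_rot: [[-0.244, 0.97, 0.0], [0.97, 0.244, -0.0], [-0.0, -0.0, -1.0]]
wrist_force: [-0.2, 0.7, -0.6]
grip_width: 88.0
gripper_force: 0.0
```

>>> {"api": "send_rows", "payload": {
  "dp": [
    [-0.013, 0.185, -0.035],
    [-0.013, 0.185, -0.035],
    [-0.013, 0.185, -0.035],
    [-0.013, 0.185, -0.035],
    [-0.013, 0.185, -0.035],
    [-0.013, 0.185, -0.035],
    [-0.013, 0.185, -0.035],
    [-0.013, 0.185, -0.035]
  ],
  "dr": [
    [0, 0, 1],
    [0, 0, 1],
    [0, 0, 1],
    [0, 0, 1],
    [0, 0, 1],
    [0, 0, 1],
    [0, 0, 1],
    [0, 0, 1]
  ],
  "hand": [-1, -1, -1, -1, -1, -1, -1, -1]
}}

```text
time_s: 4.52
tool_pos: [529.9, -55.1, 197.1]
eef_rot: [[-0.81, 0.586, 0.0], [0.586, 0.81, -0.0], [-0.0, -0.0, -1.0]]
wrist_force: [-0.5, -0.4, -0.2]
grip_width: 87.9
gripper_force: 0.0
```

>>> {"api": "send_rows", "payload": {
  "dp": [
    [-0.013, 0.185, -0.035],
    [-0.013, 0.185, -0.035],
    [-0.013, 0.185, -0.035],
    [-0.013, 0.185, -0.035],
    [-0.013, 0.185, -0.035],
    [-0.013, 0.185, -0.035],
    [0, 0, 0],
    [0, 0, 0]
  ],
  "dr": [
    [0, 0, 1],
    [0, 0, 1],
    [0, 0, 1],
    [0, 0, 1],
    [0, 0, 1],
    [0, 0, 0.6],
    [0, 0, 0],
    [0, 0, 0]
  ],
  "hand": [-1, -1, -1, -1, -1, -1, -1, -1]
}}

```text
time_s: 5.18
tool_pos: [527.7, -21.6, 190.8]
eef_rot: [[-0.99, 0.142, -0.0], [0.142, 0.99, -0.0], [0.0, -0.0, -1.0]]
wrist_force: [0.3, 0.2, -0.9]
grip_width: 88.1
gripper_force: 0.0
```

Run:
```python
from h import *
s=sensors.observe(); print(s["tool_pos"],np.round(s["joints"],1)); R=np.array(s["eef_rot"]); print(np.degrees(np.arctan2(R[1,0],R[0,0])))
im,W=cloud("wrist"); np.savez("w2.npz",im=im,W=W); cv2.imwrite("pics/w2.png",im[:,:,::-1])
for r in models.boxes_of("key_rest","wrist")[:2]+models.boxes_of("key","wrist")[:3]: print(r)
g=im.mean(2)
for zz in (40,78):
    m=(abs(W[...,2]-zz)<4)&(np.hypot(W[...,0]-529,W[...,1]+19)<45)
    if zz==40: m&=g>120
    v,u=np.where(m); p=plane(np.c_[u,v],"wrist",zz)[:,:2].astype(np.float32)
    r=cv2.minAreaRect(p); print(zz,len(u),np.round(r[0],1),np.round(r[1],1),round(r[2],1),p.mean(0),W[m].mean(0))
```

```text
[527.72895431 -21.5890277  190.80203333] [ -5.    0.5 111.8  -0.   67.7 -86.9]
171.8330161181739
{'box': [287.6, 185.2, 45.9, 62.6], 'conf': 0.55}
{'box': [63.3, 217.7, 54.5, 48.0], 'conf': 0.4}
{'box': [182.9, 110.2, 70.1, 62.7], 'conf': 0.73}
{'box': [198.8, 289.1, 38.2, 32.3], 'conf': 0.62}
{'box': [288.4, 192.7, 9.1, 47.8], 'conf': 0.58}
40 1974 [528.6 -16.9] [39.6 49.9] 83.0 [526.77966  -16.438066] [526.47719322 -16.66691997  39.61535829]
78 509 [528.1 -16.9] [ 9.3 32.7] 82.4 [527.6631   -16.644588] [527.50758485 -16.88141757  77.06977157]
```

View pics/w2.png

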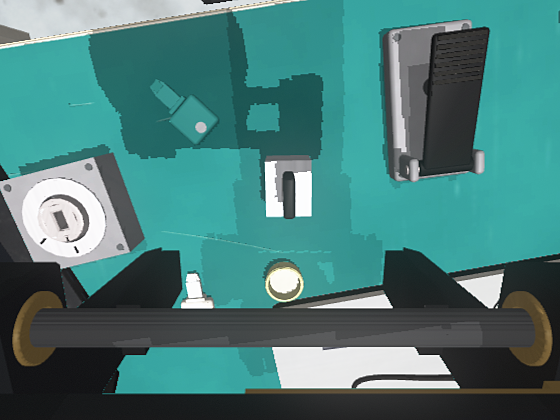

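>>> {"api": "send_rows", "payload": {
  "dp": [
    [0.017, 0.12, -0.7],
    [0, 0, -0.7],
    [0, 0, -0.7],
    [0, 0, -0.7],
    [0, 0, -0.7],
    [0, 0, -0.7],
    [0, 0, 0],
    [0, 0, 0]
  ],
  "dr": [
    [0, 0, 0.14],
    [0, 0, 0],
    [0, 0, 0],
    [0, 0, 0],
    [0, 0, 0],
    [0, 0, 0],
    [0, 0, 0],
    [0, 0, 0]
  ],
  "hand": [-1, -1, -1, -1, -1, -1, -1, -1]
}}

```text
time_s: 6.0
tool_pos: [527.3, -17.2, 63.8]
eef_rot: [[-0.992, 0.128, -0.003], [0.128, 0.992, 0.0], [0.003, -0.0, -1.0]]
wrist_force: [0.7, -0.4, 0.1]
grip_width: 88.1
gripper_force: 0.0
```

>>> {"api": "send_rows", "payload": {
  "dp": [
    [0, 0, 0],
    [0, 0, 0],
    [0, 0, 0],
    [0, 0, 0],
    [0, 0, 0],
    [0, 0, 0],
    [0, 0, 0],
    [0, 0, 0]
  ],
  "dr": [
    [0, 0, 0],
    [0, 0, 0],
    [0, 0, 0],
    [0, 0, 0],
    [0, 0, 0],
    [0, 0, 0],
    [0, 0, 0],
    [0, 0, 0]
  ],
  "hand": [0, 0.5, 1, 1, 1, 1, 1, 1],
  "grip_force": 30
}}

```text
time_s: 6.67
tool_pos: [528.5, -16.9, 64.9]
eef_rot: [[-0.992, 0.127, 0.0], [0.127, 0.992, -0.0], [-0.0, -0.0, -1.0]]
wrist_force: [0.1, -0.1, 0.3]
grip_width: 37.1
gripper_force: 0.0
```

>>> {"api": "send_rows", "payload": {
  "dp": [
    [0, 0, 0],
    [0, 0, 0],
    [0, 0, 0],
    [0, 0, 0],
    [0, 0, 0],
    [0, 0, 0]
  ],
  "dr": [
    [0, 0, 0],
    [0, 0, 0],
    [0, 0, 0],
    [0, 0, 0],
    [0, 0, 0],
    [0, 0, 0]
  ],
  "hand": [1, 1, 1, 1, 1, 1]
}}

```text
time_s: 7.17
tool_pos: [528.5, -17.0, 64.8]
eef_rot: [[-0.992, 0.127, -0.0], [0.127, 0.992, 0.0], [0.0, 0.0, -1.0]]
wrist_force: [0.0, -0.1, 1.1]
grip_width: 0.6
gripper_force: 0.0
```

Run:
```python
from h import *
a=cams.camera("wrist")[0]; b=cams.camera("scene")[0]; c=cams.camera("side")[0]
b=cv2.resize(b[160:280,220:340],(300,300)); c=cv2.resize(c[170:290,230:350],(300,300))
o=np.zeros((600,700,3),np.uint8); o[:300,:400]=cv2.resize(a,(400,300)); o[:300,400:]=b; o[300:,400:]=c
cv2.imwrite("pics/g1.png",o[:,:,::-1])
```

```text
(no output)
```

View pics/g1.png

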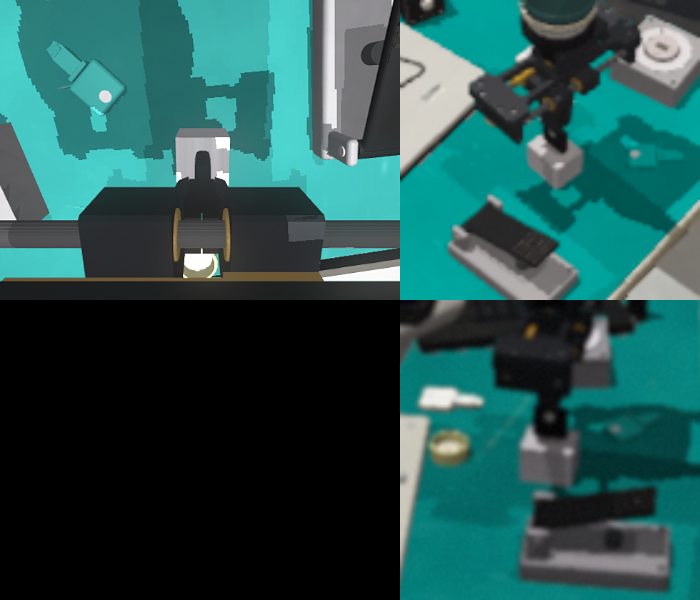

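Run:
```python
from h import *
s=sensors.observe(); print(s["time_s"],s["grip_width"],s["gripper_force"],s["joint_efforts"])
im,W=cloud("wrist")
cv2.imwrite("pics/g2.png",cv2.resize(im[160:400,200:360,::-1],(400,600),interpolation=cv2.INTER_CUBIC))
for v in range(195,310,8): print(v,[tuple(np.round(W[v,u]).astype(int)) if np.isfinite(W[v,u]).all() else 0 for u in range(262,306,6)])
```

```text
7.3167 0.12404023109383522 0.0 [ 4.92740219e-04 -3.79172158e+01 -2.99768132e+01 -9.08225047e-03
  7.82764074e-02 -7.83899537e-06]
195 [(np.int64(504), np.int64(-25), np.int64(39)), (np.int64(505), np.int64(-22), np.int64(38)), (np.int64(505), np.int64(-18), np.int64(40)), (np.int64(505), np.int64(-15), np.int64(40)), (np.int64(506), np.int64(-12), np.int64(40)), (np.int64(506), np.int64(-9), np.int64(39)), (np.int64(507), np.int64(-6), np.int64(40)), (np.int64(507), np.int64(-3), np.int64(40))]
203 [(np.int64(508), np.int64(-25), np.int64(40)), (np.int64(509), np.int64(-22), np.int64(38)), (np.int64(509), np.int64(-19), np.int64(40)), (np.int64(510), np.int64(-16), np.int64(40)), (np.int64(510), np.int64(-13), np.int64(40)), (np.int64(511), np.int64(-10), np.int64(39)), (np.int64(511), np.int64(-6), np.int64(40)), (np.int64(511), np.int64(-3), np.int64(40))]
211 [(np.int64(513), np.int64(-26), np.int64(40)), (np.int64(513), np.int64(-23), np.int64(41)), (np.int64(514), np.int64(-20), np.int64(39)), (np.int64(512), np.int64(-16), np.int64(49)), (np.int64(512), np.int64(-13), np.int64(
[... 3941 characters left out ...]
64(519), np.int64(-20), np.int64(123)), (np.int64(520), np.int64(-19), np.int64(123)), (np.int64(520), np.int64(-17), np.int64(123)), (np.int64(521), np.int64(-15), np.int64(122)), (np.int64(521), np.int64(-13), np.int64(122)), (np.int64(521), np.int64(-11), np.int64(123)), (np.int64(521), np.int64(-9), np.int64(123))]
307 [(np.int64(520), np.int64(-22), np.int64(126)), (np.int64(521), np.int64(-21), np.int64(125)), (np.int64(521), np.int64(-19), np.int64(126)), (np.int64(521), np.int64(-17), np.int64(125)), (np.int64(521), np.int64(-15), np.int64(126)), (np.int64(521), np.int64(-13), np.int64(126)), (np.int64(522), np.int64(-11), np.int64(126)), (np.int64(522), np.int64(-9), np.int64(126))]
```

View pics/g2.png

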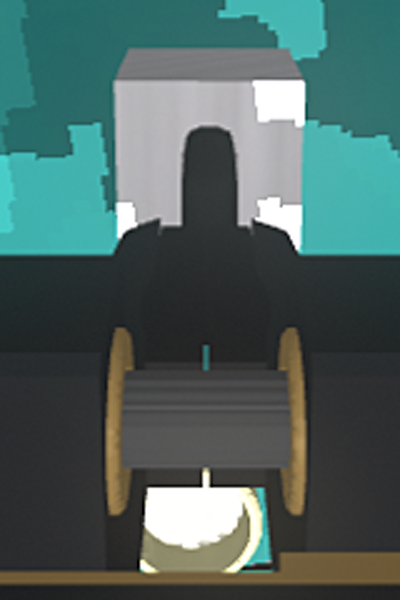

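Run:
```python
from h import *
print(env.tip_extent,[a for a in dir(env) if a[0]!='_'])
d=np.load("w2.npz");W=d["W"]
for v in range(240,300,6): print(v,[tuple(int(x) for x in np.nan_to_num(W[v,u]).round()) for u in (120,140,160,175,180,390,400,420,440)])
im,W=cloud("side")
m=(abs(W[...,0]-525)<60)&(abs(W[...,1]+17)<60)&(W[...,2]>20)
for v in range(200,245,2): print(v,[tuple(int(x) for x in np.nan_to_num(W[v,u]).round()) for u in range(284,302,3)])
```

```text
17.0 ['MotionError', 'tip_extent']
240 [(554, -174, 41), (565, -170, 12), (571, -154, 1), (574, -139, 1), (574, -134, 1), (605, 79, 1), (606, 89, 2), (609, 109, 2), (612, 129, 2)]
246 [(559, -176, 41), (0, 0, 0), (577, -155, 2), (580, -140, 2), (581, -135, 1), (611, 78, 3), (613, 88, 1), (616, 109, 1), (619, 129, 1)]
252 [(566, -178, 40), (581, -177, 2), (512, -72, 209), (513, -65, 210), (587, -137, 1), (526, 25, 209), (526, 29, 209), (526, 36, 212), (625, 129, 2)]
258 [(584, -199, 3), (510, -76, 219), (512, -70, 215), (514, -65, 213), (594, -138, 2), (526, 23, 215), (526, 27, 215), (526, 34, 219), (632, 128, 2)]
264 [(591, -202, 1), (510, -74, 225), (513, -68, 221), (517, -65, 213), (600, -140, 2), (528, 22, 217), (526, 25, 221), (526, 32, 224), (639, 129, 1)]
270 [(598, -204, 1), (0, 0, 0), (513, -66, 227), (519, -65, 215), (522, -66, 207), (531, 22, 216), (525, 23, 227), (527, 31, 227), (526, 37, 230)]
276 [(510, -77, 236), (512, -71, 232), (514, -65, 231), (521, -66, 214), (524, -66, 208), (533, 22, 217), (528, 23, 228), (526, 29, 232), (525, 34, 236)]
282 [(510, -75, 240), (512,
[... 1935 characters left out ...]
, 38), (534, 4, 38), (527, 3, 38), (520, 2, 38), (513, -1, 37), (506, 0, 38)]
232 [(541, 2, 31), (534, 2, 31), (527, 6, 35), (519, 10, 38), (512, 9, 38), (505, -1, 31)]
234 [(541, 3, 26), (534, 6, 28), (527, 7, 29), (519, 4, 28), (512, 4, 28), (505, 3, 28)]
236 [(541, 6, 22), (534, 6, 22), (527, 4, 22), (519, 9, 25), (512, 8, 25), (505, -2, 19)]
238 [(541, 4, 15), (534, 7, 17), (526, 7, 18), (519, 10, 21), (512, 8, 20), (505, -3, 12)]
240 [(541, 4, 8), (534, 6, 11), (526, 7, 12), (519, 8, 13), (512, 8, 13), (505, -1, 7)]
242 [(541, 3, 2), (534, 3, 3), (526, 5, 4), (519, 10, 9), (511, 8, 8), (505, -5, -1)]
244 [(540, 9, 0), (533, 7, -1), (526, 4, -2), (519, 5, -1), (512, 4, -1), (504, 2, -2)]
```

>>> {"api": "send_rows", "payload": {
  "dp": [
    [0, 0, 0],
    [0, 0, 0],
    [0, 0, 0],
    [0, 0, 0],
    [0, 0, 0],
    [0, 0, 0],
    [0, 0, 0]
  ],
  "dr": [
    [0, 0, 0],
    [0, 0, 0],
    [0, 0, 0],
    [0, 0, 0],
    [0, 0, 0],
    [0, 0, 0],
    [0, 0, 0]
  ],
  "hand": [0.1, 0.1, 0.1, 0.1, 0.1, 0.1, 0.1]
}}

```text
time_s: 8.0
tool_pos: [528.5, -17.0, 64.8]
eef_rot: [[-0.992, 0.127, 0.0], [0.127, 0.992, -0.0], [-0.0, -0.0, -1.0]]
wrist_force: [0.0, -0.1, 0.1]
grip_width: 39.3
gripper_force: 0.0
```

>>> {"api": "send_rows", "payload": {
  "dp": [
    [0, 0.03, -0.25],
    [0, 0, -0.25],
    [0, 0, -0.25],
    [0, 0, -0.25],
    [0, 0, -0.1],
    [0, 0, 0],
    [0, 0, 0],
    [0, 0, 0]
  ],
  "dr": [
    [0, 0, 0],
    [0, 0, 0],
    [0, 0, 0],
    [0, 0, 0],
    [0, 0, 0],
    [0, 0, 0],
    [0, 0, 0],
    [0, 0, 0]
  ],
  "hand": [0.1, 0.1, 0.1, 0.1, 0.1, 0.1, 0.1, 0.1]
}}

```text
time_s: 8.67
tool_pos: [528.7, -16.1, 31.9]
eef_rot: [[-0.992, 0.127, 0.0], [0.127, 0.992, -0.0], [-0.0, -0.0, -1.0]]
wrist_force: [0.3, -0.1, 0.3]
grip_width: 39.6
gripper_force: 0.0
```

>>> {"api": "send_rows", "payload": {
  "dp": [
    [0, 0, 0],
    [0, 0, 0],
    [0, 0, 0],
    [0, 0, 0],
    [0, 0, 0],
    [0, 0, 0],
    [0, 0, 0],
    [0, 0, 0]
  ],
  "dr": [
    [0, 0, 0],
    [0, 0, 0],
    [0, 0, 0],
    [0, 0, 0],
    [0, 0, 0],
    [0, 0, 0],
    [0, 0, 0],
    [0, 0, 0]
  ],
  "hand": [1, 1, 1, 1, 1, 1, 1, 1]
}}

```text
time_s: 9.33
tool_pos: [528.7, -16.1, 32.0]
eef_rot: [[-0.992, 0.127, 0.0], [0.127, 0.992, -0.0], [-0.0, 0.0, -1.0]]
wrist_force: [-0.2, -0.0, 2.3]
grip_width: 9.9
gripper_force: 30.0
```

>>> {"api": "send_rows", "payload": {
  "dp": [
    [0, 0, 0.3],
    [0, 0, 0.5],
    [0, 0, 0.7],
    [0, 0, 0.7],
    [0, 0, 0.7],
    [0, 0, 0.4],
    [0, 0, 0],
    [0, 0, 0]
  ],
  "dr": [
    [0, 0, 0],
    [0, 0, 0],
    [0, 0, 0],
    [0, 0, 0],
    [0, 0, 0],
    [0, 0, 0],
    [0, 0, 0],
    [0, 0, 0]
  ],
  "hand": [1, 1, 1, 1, 1, 1, 1, 1]
}}

```text
time_s: 10.0
tool_pos: [528.9, -16.1, 131.4]
eef_rot: [[-0.992, 0.127, 0.002], [0.127, 0.992, -0.0], [-0.002, 0.0, -1.0]]
wrist_force: [0.3, -0.2, -1.2]
grip_width: 9.9
gripper_force: 30.0
```

```bash
cat > slot.py <<'E'
from h import *
def slot(im,W,s,guess):
    g=im.mean(2); m=(np.hypot(W[...,0]-guess[0],W[...,1]-guess[1])<60)&(abs(W[...,2]-40)<3)
    # cylinder top: z ~48
    t=(abs(W[...,2]-48)<2.5)&(np.hypot(W[...,0]-guess[0],W[...,1]-guess[1])<28)
    v,u=np.where(t); p=plane(np.c_[u,v],"wrist",48,s)[:,:2].astype(np.float32)
    h=cv2.convexHull(p); e=cv2.minEnclosingCircle(h); print("cyl",np.round(e[0],1),round(e[1],1), np.round(cv2.fitEllipse(h)[0],1))
    c=np.array(cv2.fitEllipse(h)[0])
    # slot opening: anything not on the top plane / not bright within 13 mm
    vv,uu=np.mgrid[:420,:560]; q=plane(np.c_[uu.ravel(),vv.ravel()],"wrist",48,s)[:,:2].reshape(420,560,2)
    near=np.hypot(*(q-c).transpose(2,0,1))<13
    b=near&((W[...,2]<44)|(g<236)|~np.isfinite(W[...,2]))
    b=cv2.morphologyEx(b.astype(np.uint8),cv2.MORPH_OPEN,np.ones((2,2),np.uint8))
    k,l,st,_=cv2.connectedComponentsWithStats(b); i=1+np.argmax(st[1:,4])
    r=cv2.minAreaRect(q[l==i].astype(np.float32)); print("slot",np.round(r[0],1),np.round(r[1],1),round(r[2],1))
    t2=m; p=q[t2].astype(np.float32)
E
python3 - <<'E'
from slot import *
for n,pos,ang in (("w1",(540.436,-185.570,222.366),None),("w2",(527.729,-21.589,190.802),171.833)):
    R=np.array([[.9117,.4108,0],[.4108,-.9117,0],[0,0,-1]]) if ang is None else None
    if ang: a=np.radians(ang); R=np.array([[np.cos(a),np.sin(a),0],[np.sin(a),-np.cos(a),0],[0,0,-1]])
    d=np.load(n+".npz"); slot(d["im"],d["W"],{"tool_pos":pos,"eef_rot":R},(520,-195))
E
```

```text
cyl [ 524.9 -212.7] 19.1 [ 524.1 -209.9]
slot [ 525.6 -218.6] [18.9 10.3] 9.6
cyl [ 524.9 -212.9] 19.5 [ 523.7 -210.2]
slot [ 525.8 -211.2] [25.3 21.1] 31.0
```

>>> {"api": "send_rows", "payload": {
  "dp": [
    [-0.02, -0.8, 0],
    [-0.02, -0.8, 0],
    [-0.02, -0.8, 0],
    [-0.02, -0.8, 0],
    [-0.02, -0.8, 0],
    [-0.02, -0.8, 0],
    [-0.02, -0.8, 0],
    [-0.02, -0.8, 0]
  ],
  "dr": [
    [0, 0, 0.42],
    [0, 0, 0.42],
    [0, 0, 0.42],
    [0, 0, 0.42],
    [0, 0, 0.42],
    [0, 0, 0.42],
    [0, 0, 0.42],
    [0, 0, 0.42]
  ],
  "hand": [1, 1, 1, 1, 1, 1, 1, 1]
}}

```text
time_s: 10.67
tool_pos: [522.1, -208.5, 128.4]
eef_rot: [[-0.986, -0.167, -0.003], [-0.167, 0.986, 0.002], [0.003, 0.002, -1.0]]
wrist_force: [0.2, -0.1, -0.1]
grip_width: 10.0
gripper_force: 30.0
```

>>> {"api": "send_rows", "payload": {
  "dp": [
    [0, -0.15, 0],
    [0, 0, 0],
    [0, 0, 0]
  ],
  "dr": [
    [0, 0, 0],
    [0, 0, 0],
    [0, 0, 0]
  ],
  "hand": [1, 1, 1]
}}

```text
time_s: 10.92
tool_pos: [522.7, -211.9, 129.2]
eef_rot: [[-0.987, -0.163, -0.003], [-0.163, 0.987, 0.002], [0.002, 0.002, -1.0]]
wrist_force: [0.1, 0.8, -0.8]
grip_width: 9.4
gripper_force: 30.0
```

Run:
```python
from slot import *
for n,pos,ang in (("w1",(540.436,-185.570,222.366),None),("w2",(527.729,-21.589,190.802),171.833)):
    R=np.array([[.9117,.4108,0],[.4108,-.9117,0],[0,0,-1]]) if ang is None else None
    if ang: a=np.radians(ang); R=np.array([[np.cos(a),np.sin(a),0],[np.sin(a),-np.cos(a),0],[0,0,-1]])
    d=np.load(n+".npz"); slot(d["im"],d["W"],{"tool_pos":pos,"eef_rot":R},(525,-217))
s=sensors.observe(); R=np.array(s["eef_rot"]);print(s["tool_pos"],np.degrees(np.arctan2(R[1,0],R[0,0])),np.round(s["joints"],1))
im,W=cloud("wrist"); np.savez("w3.npz",im=im,W=W,pos=s["tool_pos"],R=R); slot(im,W,s,(525,-217))
cv2.imwrite("pics/w3.png",cv2.resize(im[100:340,160:400,::-1],(600,600),interpolation=cv2.INTER_CUBIC))
```

```text
cyl [ 526.1 -217. ] 20.2 [ 526.2 -217. ]
slot [ 525.2 -218.9] [19.3 11.3] 5.1
cyl [ 525.6 -217.3] 20.6 [ 525.8 -217.3]
slot [ 527.3 -217.3] [25.2 23.8] 9.0
[ 522.66753375 -211.85083804  129.21756244] -170.59464483669692 [ -24.6    7.7  111.     0.    61.5 -124. ]
cyl [ 525.9 -218.9] 20.2 [ 526.1 -218.8]
slot [ 525.6 -218.6] [23.  12.4] 9.3
```

View pics/w3.png

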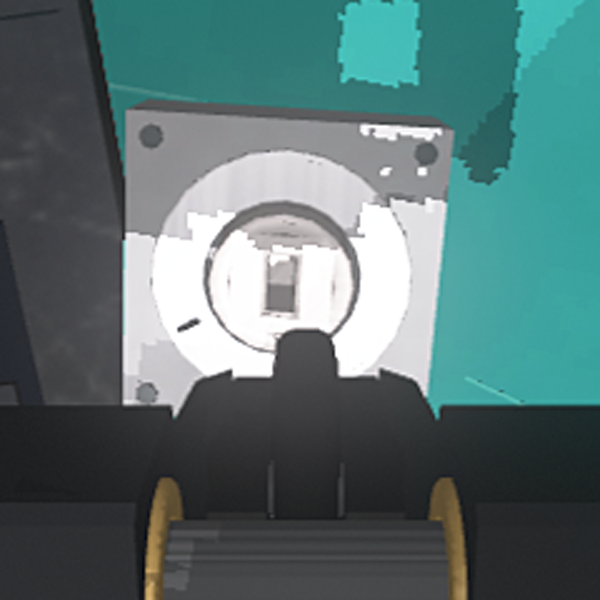

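```bash
cat > rec.py <<'E'
from slot import *
def rect(im,s,c,z=48,half=15,sc=8):
    n=2*half*sc; f_=None
    jj,ii=np.meshgrid(np.arange(n),np.arange(n)); X=c[0]-half+jj/sc; Y=c[1]+half-ii/sc
    cal=cams.calibration("wrist"); f,cx,cy=K(cal); T=np.linalg.inv(T_of("wrist",cal,s))
    P=np.stack([X,Y,np.full_like(X,z)],-1)@T[:3,:3].T+T[:3,3]
    u=cx+f*P[...,0]/-P[...,2]; v=cy-f*P[...,1]/-P[...,2]
    return cv2.remap(im,u.astype(np.float32),v.astype(np.float32),cv2.INTER_CUBIC)
def edges(r,half=15,sc=8,rad=11):
    g=cv2.GaussianBlur(cv2.cvtColor(r,cv2.COLOR_RGB2GRAY).astype(np.float32),(0,0),3)
    gx=cv2.Sobel(g,cv2.CV_32F,1,0); gy=-cv2.Sobel(g,cv2.CV_32F,0,1)
    n=len(g); j,i=np.meshgrid(np.arange(n),np.arange(n)); m=np.hypot(j-n/2,i-n/2)<rad*sc
    w=np.hypot(gx,gy)**2*m; a=np.arctan2(gy,gx)
    z=(w*np.exp(4j*a)).sum(); return np.degrees(np.angle(z))/4, abs(z)/w.sum()
E
python3 - <<'E'
from rec import *
d=np.load("w3.npz"); s={"tool_pos":d["pos"],"eef_rot":d["R"]}; im,W=d["im"],d["W"]
r3=rect(im,s,(526,-218.8)); print("slot ang w3",edges(r3))
R=np.array([[.9117,.4108,0],[.4108,-.9117,0],[0,0,-1]]); s1={"tool_pos":(540.436,-185.570,222.366),"eef_rot":R}
r1=rect(np.load("w1.npz")["im"],s1,(526.1,-217)); print("w1",edges(r1))
cv2.imwrite("pics/rec.png",np.hstack([cv2.resize(x,(400,400))[:,:,::-1] for x in(r1,r3)]))
# box top in w3
m=(abs(W[...,2]-40)<3)&(np.hypot(W[...,0]-526,W[...,1]+218)<70); v,u=np.where(m)
q=cv2.minAreaRect(plane(np.c_[u,v],"wrist",40,s)[:,:2].astype(np.float32)); print("box",q)
# key top in tool coords
Q=(W-d["pos"])@d["R"]; m=(abs(Q[...,2]+46)<4)&(abs(Q[...,1])<15)&(abs(Q[...,0])<25)
v,u=np.where(m); p=(plane(np.c_[u,v],"wrist",d["pos"][2]+46,s)-d["pos"])@d["R"]
print("key top tool",len(u),p.min(0),p.max(0),np.median(p,0))
E
```

```text
slot ang w3 (np.float32(5.7687383), np.float32(0.6603438))
w1 (np.float32(5.9678617), np.float32(0.6534132))
box ((526.3342895507812, -218.79345703125), (90.00759887695312, 89.85469055175781), 5.903951644897461)
key top tool 1975 [ -1.22435014 -15.44314207 -46.01648402] [ 18.9864783   15.31365509 -45.94344101] [  8.52430773  -0.41896981 -45.98206321]
```

View pics/rec.png

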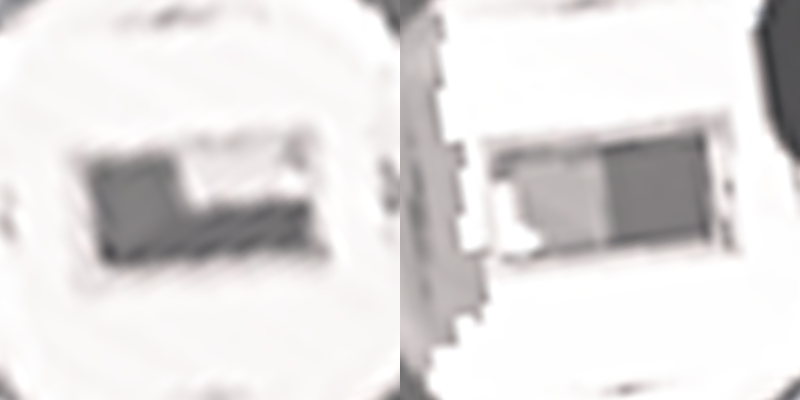

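Run:
```python
from rec import *
d=np.load("w3.npz"); W=d["W"]; Q=(W-d["pos"])@d["R"]
for lo,hi in((-48,-44),(-44,-38),(-38,-30),(-30,-20),(-20,0)):
    m=(Q[...,2]>lo)&(Q[...,2]<hi)&(abs(Q[...,1])<12)&(Q[...,0]>11)&(Q[...,0]<25)
    if m.any(): print(lo,m.sum(),"x",np.percentile(Q[m][:,0],[5,50,95]).round(1),"y",np.percentile(Q[m][:,1],[1,50,99]).round(1))
```

```text
-48 370 x [11.3 13.7 16.2] y [-5.  -0.8  3.8]
-44 233 x [12.9 16.3 17.1] y [-5.4 -0.8  4.2]
-38 210 x [14.6 16.6 17.2] y [-5.4 -0.4  4.2]
-30 202 x [14.7 16.5 17.1] y [-5.6 -0.4  4.2]
-20 96 x [14.5 16.7 17.1] y [-5.5 -0.8  4.2]
```

>>> {"api": "send_rows", "payload": {
  "dp": [
    [0.06, -0.1, -0.4],
    [0.06, -0.1, -0.4],
    [0, 0, -0.4],
    [0, 0, -0.4],
    [0, 0, -0.3],
    [0, 0, 0],
    [0, 0, 0],
    [0, 0, 0]
  ],
  "dr": [
    [0, 0, -0.36],
    [0, 0, -0.36],
    [0, 0, 0],
    [0, 0, 0],
    [0, 0, 0],
    [0, 0, 0],
    [0, 0, 0],
    [0, 0, 0]
  ],
  "hand": [1, 1, 1, 1, 1, 1, 1, 1]
}}

```text
time_s: 11.63
tool_pos: [527.6, -218.5, 74.1]
eef_rot: [[-0.995, -0.103, 0.0], [-0.103, 0.995, -0.0], [-0.0, -0.0, -1.0]]
wrist_force: [-0.5, 0.0, -0.2]
grip_width: 9.7
gripper_force: 30.0
```

Run:
```python
from h import *
s=sensors.observe(); R=np.array(s["eef_rot"]); print(s["tool_pos"],np.degrees(np.arctan2(R[1,0],R[0,0])),R[:,2])
```

```text
[ 527.58636021 -218.48592328   74.08114863] -174.08178647204642 [ 3.76383697e-04 -1.43476324e-04 -9.99999919e-01]
```

>>> {"api": "send_rows", "payload": {
  "dp": [
    [-0.043, 0.016, 0],
    [0, 0, -0.2],
    [0, 0, -0.2],
    [0, 0, -0.2],
    [0, 0, -0.1],
    [0, 0, 0]
  ],
  "dr": [
    [0, 0, 0],
    [0, 0, 0],
    [0, 0, 0],
    [0, 0, 0],
    [0, 0, 0],
    [0, 0, 0]
  ],
  "hand": [1, 1, 1, 1, 1, 1]
}}

```text
time_s: 12.13
tool_pos: [525.4, -217.8, 51.6]
eef_rot: [[-0.995, -0.103, -0.001], [-0.103, 0.995, 0.001], [0.001, 0.001, -1.0]]
wrist_force: [0.0, -0.1, 0.4]
grip_width: 9.8
gripper_force: 30.0
```

>>> {"api": "send_rows", "payload": {
  "dp": [
    [0.02, 0, -0.1],
    [0, 0, -0.1],
    [0, 0, -0.1],
    [0, 0, -0.07],
    [0, 0, -0.05],
    [0, 0, 0],
    [0, 0, 0]
  ],
  "dr": [
    [0, 0, 0],
    [0, 0, 0],
    [0, 0, 0],
    [0, 0, 0],
    [0, 0, 0],
    [0, 0, 0],
    [0, 0, 0]
  ],
  "hand": [1, 1, 1, 1, 1, 1, 1]
}}

```text
time_s: 12.72
tool_pos: [526.7, -218.1, 40.2]
eef_rot: [[-0.995, -0.103, 0.0], [-0.103, 0.995, -0.0], [-0.0, -0.0, -1.0]]
wrist_force: [-0.3, -0.2, -1.2]
grip_width: 9.8
gripper_force: 30.0
```

Nearly home; press a little more until contact force shows.

>>> {"api": "send_rows", "payload": {
  "dp": [
    [0, 0, -0.03],
    [0, 0, -0.03],
    [0, 0, 0],
    [0, 0, 0]
  ],
  "dr": [
    [0, 0, 0],
    [0, 0, 0],
    [0, 0, 0],
    [0, 0, 0]
  ],
  "hand": [1, 1, 1, 1]
}}

```text
time_s: 13.05
tool_pos: [526.9, -218.2, 39.9]
eef_rot: [[-0.995, -0.103, 0.0], [-0.103, 0.995, -0.0], [-0.0, -0.0, -1.0]]
wrist_force: [-3.3, 1.5, 7.4]
grip_width: 9.9
gripper_force: 30.0
```

>>> {"api": "send_rows", "payload": {
  "dp": [
    [0, 0, 0],
    [0, 0, 0],
    [0, 0, 0],
    [0, 0, 0],
    [0, 0, 0],
    [0, 0, 0],
    [0, 0, 0],
    [0, 0, 0]
  ],
  "dr": [
    [0, 0, 0],
    [0, 0, -0.8],
    [0, 0, -0.8],
    [0, 0, -0.8],
    [0, 0, -0.8],
    [0, 0, -0.8],
    [0, 0, -0.8],
    [0, 0, -0.8]
  ],
  "hand": [1, 1, 1, 1, 1, 1, 1, 1],
  "grip_force": 45
}}

```text
time_s: 13.72
tool_pos: [527.6, -218.4, 40.0]
eef_rot: [[-0.925, 0.379, 0.002], [0.379, 0.925, -0.001], [-0.002, -0.0, -1.0]]
wrist_force: [-2.2, 0.3, 6.2]
grip_width: 9.5
gripper_force: 45.0
```

>>> {"api": "send_rows", "payload": {
  "dp": [
    [0, 0, 0],
    [0, 0, 0],
    [0, 0, 0],
    [0, 0, 0],
    [0, 0, 0],
    [0, 0, 0],
    [0, 0, 0]
  ],
  "dr": [
    [0, 0, -0.8],
    [0, 0, -0.8],
    [0, 0, -0.8],
    [0, 0, -0.8],
    [0, 0, -0.8],
    [0, 0, -0.8],
    [0, 0, 0]
  ],
  "hand": [1, 1, 1, 1, 1, 1, 1]
}}

```text
time_s: 14.3
tool_pos: [527.4, -218.9, 39.9]
eef_rot: [[-0.691, 0.722, 0.002], [0.722, 0.691, -0.001], [-0.002, 0.0, -1.0]]
wrist_force: [-2.2, -1.1, 6.0]
grip_width: 9.4
gripper_force: 45.0
```

Run:
```python
from h import *
s=sensors.observe(); R=np.array(s["eef_rot"]); print(s["tool_pos"],np.degrees(np.arctan2(R[1,0],R[0,0]))%360,s["wrist_torque"],s["wrist_force"],np.round(s["joints"],1))
```

```text
[ 527.42123635 -218.86594939   39.92282838] 133.74262756792913 [-0.08281866  0.21442906 -0.00880498] [-2.1564087  -1.09192628  5.97701071] [-25.   14.2 114.   -0.   51.7 -68.7]
```

>>> {"api": "send_rows", "payload": {
  "dp": [
    [0, 0, 0],
    [0, 0, 0],
    [0, 0, 0],
    [0, 0, 0],
    [0, 0, 0]
  ],
  "dr": [
    [0, 0, -0.7],
    [0, 0, -0.7],
    [0, 0, -0.7],
    [0, 0, -0.7],
    [0, 0, 0]
  ],
  "hand": [1, 1, 1, 1, 1]
}}

```text
time_s: 14.72
tool_pos: [527.2, -219.1, 40.0]
eef_rot: [[-0.497, 0.868, 0.001], [0.868, 0.497, -0.002], [-0.002, 0.0, -1.0]]
wrist_force: [-2.3, -1.0, 7.4]
grip_width: 9.6
gripper_force: 45.0
```

```bash
cat > st.py <<'E'
from h import *
s=sensors.observe(); R=np.array(s["eef_rot"]); print(s["time_s"],np.round(s["tool_pos"],1),"ang",np.degrees(np.arctan2(R[1,0],R[0,0]))%360,"tq",np.round(s["wrist_torque"],3),"F",np.round(s["wrist_force"],1),np.round(s["joint_efforts"],2))
E
python3 st.py
```

```text
14.7167 [ 527.2 -219.1   40. ] ang 119.77137087779424 tq [-0.226  0.367  0.037] F [-2.3 -1.   7.4] [  1.26 -39.46 -27.57   0.64  -0.58   0.58]
```

>>> {"api": "send_rows", "payload": {
  "dp": [
    [0, 0, 0],
    [0, 0, 0],
    [0, 0, 0]
  ],
  "dr": [
    [0, 0, -0.6],
    [0, 0, -0.6],
    [0, 0, 0]
  ],
  "hand": [1, 1, 1]
}}

```text
time_s: 14.97
tool_pos: [527.1, -219.1, 39.9]
eef_rot: [[-0.403, 0.915, 0.001], [0.915, 0.403, -0.002], [-0.002, 0.0, -1.0]]
wrist_force: [-2.3, -2.1, 6.5]
grip_width: 9.9
gripper_force: 45.0
```

```bash
python3 st.py
```

```text
14.9667 [ 527.1 -219.1   39.9] ang 113.7932494294429 tq [-0.246  0.412  0.031] F [-2.3 -2.1  6.5] [  1.44 -39.4  -27.61   0.75  -0.64   0.5 ]
```

>>> {"api": "send_rows", "payload": {
  "dp": [
    [0, 0, 0],
    [0, 0, 0],
    [0, 0, 0]
  ],
  "dr": [
    [0, 0, -0.6],
    [0, 0, -0.6],
    [0, 0, 0]
  ],
  "hand": [1, 1, 1]
}}

```text
time_s: 15.22
tool_pos: [527.0, -219.0, 39.9]
eef_rot: [[-0.306, 0.952, 0.001], [0.952, 0.306, -0.002], [-0.002, 0.0, -1.0]]
wrist_force: [-3.2, -0.4, 8.2]
grip_width: 9.2
gripper_force: 45.0
```

```bash
python3 st.py
```

```text
15.2167 [ 527.  -219.    39.9] ang 107.84387583338471 tq [-0.216  0.471  0.298] F [-3.2 -0.4  8.2] [  0.96 -39.25 -27.72   0.83  -0.81   0.77]
```

>>> {"api": "send_rows", "payload": {
  "dp": [
    [0, 0, 0],
    [0, 0, 0],
    [0, 0, 0]
  ],
  "dr": [
    [0, 0, -0.6],
    [0, 0, 0],
    [0, 0, 0]
  ],
  "hand": [1, 1, 1]
}}

```text
time_s: 15.47
tool_pos: [526.9, -219.0, 39.9]
eef_rot: [[-0.259, 0.966, 0.0], [0.966, 0.259, -0.002], [-0.002, -0.0, -1.0]]
wrist_force: [-2.8, -1.7, 7.6]
grip_width: 9.3
gripper_force: 45.0
```

```bash
python3 st.py
python3 - <<'E'
from rec import *
s=sensors.observe(); im,W=cloud("wrist"); d=s; R=np.array(s["eef_rot"]); Q=(W-s["tool_pos"])@R
np.savez("w4.npz",im=im,W=W,pos=s["tool_pos"],R=R)
m=(Q[...,2]>-50)&(Q[...,2]<-20)&(abs(Q[...,1])<12)&(Q[...,0]>10)&(Q[...,0]<25)
print(m.sum(),np.percentile(Q[m],[1,50,99],axis=0).round(1))
E
```

```text
15.4667 [ 526.9 -219.    39.9] ang 104.99859921813747 tq [-0.178  0.455  0.5  ] F [-2.8 -1.7  7.6] [  0.71 -39.22 -27.75   0.95  -0.83   0.56]
1099 [[ 10.2  -4.8 -46.6]
 [ 15.9  -0.1 -42.6]
 [ 17.4   4.9 -20.5]]
```

>>> {"api": "send_rows", "payload": {
  "dp": [
    [0, 0, 0],
    [0, 0, 0],
    [0, 0, 0],
    [0, 0, 0],
    [0, 0, 0],
    [0, 0, 0],
    [0, 0, 0],
    [0, 0, 0]
  ],
  "dr": [
    [0, 0, 0],
    [0, 0, 0],
    [0, 0, 0],
    [0, 0, 0],
    [0, 0, 0],
    [0, 0, 0],
    [0, 0, 0],
    [0, 0, 0]
  ],
  "hand": [0.2, 0.2, 0.2, 0.2, 0.2, 0.2, 0.2, 0.2]
}}

```text
time_s: 16.18
tool_pos: [526.6, -218.0, 38.3]
eef_rot: [[-0.257, 0.966, -0.0], [0.966, 0.257, 0.0], [0.0, -0.0, -1.0]]
wrist_force: [-0.5, 0.8, 0.1]
grip_width: 35.3
gripper_force: 0.0
```

>>> {"api": "send_rows", "payload": {
  "dp": [
    [0, 0, 0.3],
    [0, 0, 0.6],
    [0, 0, 0.8],
    [0, 0, 0.8],
    [0, 0, 0.8],
    [0, 0, 0.5],
    [0, 0, 0],
    [0, 0, 0]
  ],
  "dr": [
    [0, 0, 0],
    [0, 0, 0],
    [0, 0, 0],
    [0, 0, 0],
    [0, 0, 0],
    [0, 0, 0],
    [0, 0, 0],
    [0, 0, 0]
  ],
  "hand": [0.2, 0.2, 0.2, 0.2, 0.2, 0.2, 0.2, 0.2]
}}

```text
time_s: 16.85
tool_pos: [527.5, -218.5, 153.9]
eef_rot: [[-0.257, 0.966, 0.003], [0.966, 0.257, -0.001], [-0.002, 0.002, -1.0]]
wrist_force: [0.2, -0.3, 0.2]
grip_width: 35.3
gripper_force: 0.0
```

```bash
python3 st.py
python3 - <<'E'
from rec import *
s=sensors.observe(); im,W=cloud("wrist"); np.savez("w5.npz",im=im,W=W,pos=s["tool_pos"],R=s["eef_rot"])
m=(abs(W[...,2]-86)<4)&(np.hypot(W[...,0]-526,W[...,1]+218)<30)
v,u=np.where(m); p=plane(np.c_[u,v],"wrist",86,s)[:,:2].astype(np.float32); print(len(u),cv2.minAreaRect(p),np.median(W[m],0))
cv2.imwrite("pics/w5.png",cv2.resize(im[60:360,100:500,::-1],(800,600),interpolation=cv2.INTER_CUBIC))
m=(W[...,2]>60)&(np.hypot(W[...,0]-526,W[...,1]+218)<30); print(np.nanmax(W[m][:,2]),np.percentile(W[m][:,2],[50,90,98]))
E
```

```text
16.85 [ 527.5 -218.5  153.9] ang 104.89509743170666 tq [-0.04  -0.098 -0.012] F [ 0.2 -0.3  0.2] [ 1.000e-02 -4.155e+01 -3.481e+01  5.000e-02  5.000e-02  0.000e+00]
708 ((526.6593627929688, -217.92466735839844), (10.093485832214355, 33.62952423095703), 25.020448684692383) [ 526.58474332 -217.85047629   85.14511168]
273.3666990337097 [251.09433929 270.43950335 271.93848314]
```

View pics/w5.png

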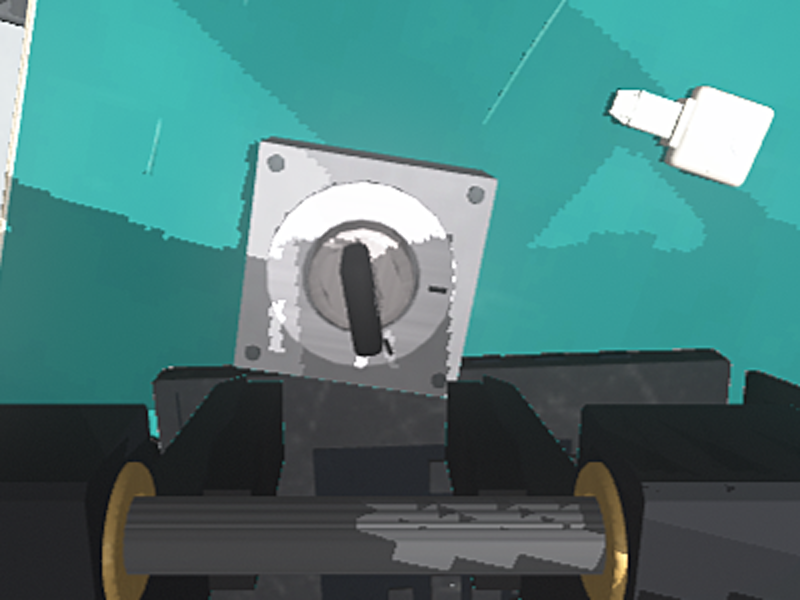

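```bash
cat > pad.py <<'E'
from rec import *
def pad(im,W,guess=(478,115)):
    g=im.mean(2); r=np.hypot(W[...,0]-guess[0],W[...,1]-guess[1])<95
    m=r&(g<75)&(W[...,2]>38)&(W[...,2]<100)
    k,l,st,_=cv2.connectedComponentsWithStats(m.astype(np.uint8)); i=1+np.argmax(st[1:,4]); P=W[l==i]
    q=cv2.minAreaRect(P[:,:2].astype(np.float32)); A=np.c_[P[:,:2],np.ones(len(P))]; c=np.linalg.lstsq(A,P[:,2],rcond=None)[0]
    res=P[:,2]-A@c; A=A[abs(res)<3]; c=np.linalg.lstsq(A,P[abs(res)<3][:,2],rcond=None)[0]
    print("paddle",len(P),np.round(q[0],1),np.round(q[1],1),round(q[2],1),"bbox",st[i],"slope",np.degrees(np.arctan(np.hypot(c[0],c[1]))),"uphill dir",np.degrees(np.arctan2(c[1],c[0])),"z range",np.percentile(P[:,2],[1,99]), "corners",cv2.boxPoints(q).round(1).tolist())
    m=r&(abs(W[...,2]-24)<3)&(g>90); v=W[m]; 
    q=cv2.minAreaRect(v[:,:2].astype(np.float32)); print("base",q)
    return c
E
python3 - <<'E'
from pad import *
d=np.load("w2.npz"); c=pad(d["im"],d["W"])
d=np.load("scene.npz"); pad(d["im"],d["W"])
E
```

```text
paddle 7650 [480.1 119.4] [ 47.8 107.9] 87.9 bbox [ 418   27   71  149 7650] slope 14.756660695431691 uphill dir 176.80120591888036 z range [49.35774562 78.85829947] corners [[425.29998779296875, 97.5], [533.0999755859375, 93.5], [534.9000244140625, 141.3000030517578], [427.1000061035156, 145.3000030517578]]
base ((475.7677917480469, 116.39130401611328), (68.62654113769531, 128.89529418945312), 88.88461303710938)
paddle 474 [479.  117.4] [ 47.2 105.4] 88.9 bbox [244 241  40  26 474] slope 14.537067586777503 uphill dir -177.52423418201062 z range [50.52386319 80.54381403] corners [[425.8999938964844, 94.80000305175781], [531.2999877929688, 92.80000305175781], [532.2000122070312, 140.0], [426.79998779296875, 141.89999389648438]]
base ((474.35736083984375, 119.75816345214844), (69.8726806640625, 127.93080139160156), 89.10990142822266)
```

>>> {"api": "send_rows", "payload": {
  "dp": [
    [-0.18, 1, 0.1],
    [-0.18, 1, 0.1],
    [-0.18, 1, 0.1],
    [-0.18, 1, 0.1],
    [-0.18, 1, 0.1],
    [-0.18, 1, 0.1],
    [-0.18, 1, 0.1],
    [-0.18, 1, 0.1]
  ],
  "dr": [
    [0, 0, 1],
    [0, 0, 1],
    [0, 0, 1],
    [0, 0, 1],
    [0, 0, 1],
    [0, 0, 1],
    [0, 0, 1],
    [0, 0, 1]
  ],
  "hand": [0.2, 0.4, 0.6, 0.8, 1, 1, 1, 1],
  "grip_force": 20
}}

```text
time_s: 17.57
tool_pos: [481.4, 23.2, 174.4]
eef_rot: [[-0.82, 0.572, -0.004], [0.572, 0.82, 0.0], [0.003, -0.002, -1.0]]
wrist_force: [-0.5, 0.0, -1.1]
grip_width: 0.6
gripper_force: 0.0
```

>>> {"api": "send_rows", "payload": {
  "dp": [
    [-0.18, 0.45, 0],
    [-0.18, 0.45, 0],
    [-0.18, 0.45, 0],
    [-0.18, 0.45, 0],
    [-0.18, 0.45, 0],
    [-0.18, 0.45, 0],
    [-0.18, 0.45, 0],
    [0, 0, 0]
  ],
  "dr": [
    [0, 0, 1],
    [0, 0, 1],
    [0, 0, 1],
    [0, 0, 1],
    [0, 0, 1],
    [0, 0, 1],
    [0, 0, 0.8],
    [0, 0, 0]
  ],
  "hand": [1, 1, 1, 1, 1, 1, 1, 1]
}}

```text
time_s: 18.23
tool_pos: [443.4, 117.7, 174.3]
eef_rot: [[-1.0, 0.016, -0.004], [0.016, 1.0, 0.0], [0.004, -0.0, -1.0]]
wrist_force: [0.3, -0.8, -0.7]
grip_width: 0.4
gripper_force: 0.0
```

>>> {"api": "send_rows", "payload": {
  "dp": [
    [0, 0, 0],
    [0, 0, 0],
    [0, 0, 0]
  ],
  "dr": [
    [0, 0, 0],
    [0, 0, 0],
    [0, 0, 0]
  ],
  "hand": [1, 1, 1]
}}

```text
time_s: 18.48
tool_pos: [445.5, 115.8, 175.8]
eef_rot: [[-1.0, 0.021, -0.001], [0.021, 1.0, -0.001], [0.001, -0.001, -1.0]]
wrist_force: [0.2, -0.9, 0.0]
grip_width: 0.5
gripper_force: 0.0
```

```bash
python3 st.py
python3 - <<'E'
from pad import *
s=sensors.observe(); im,W=cloud("wrist"); np.savez("w6.npz",im=im,W=W,pos=s["tool_pos"],R=s["eef_rot"])
c=pad(im,W)
for y in (105,110,118,126):
    m=(abs(W[...,0]-443)<2)&(abs(W[...,1]-y)<3)&(W[...,2]<120); print(y,m.sum(),np.median(W[m],0) if m.any() else 0)
# finger tip height: lowest points near the TCP axis
Q=(W-s["tool_pos"])@np.array(s["eef_rot"]); m=(abs(Q[...,0])<25)&(abs(Q[...,1])<30)&(Q[...,2]<20)&(Q[...,2]>-60)
print("finger z tool percentiles",np.percentile(Q[m][:,2],[50,90,95,99,100]), Q[m][np.argsort(-Q[m][:,2])[:10]].round(1))
E
```

```text
18.4833 [445.5 115.8 175.8] ang 178.80320197241696 tq [ 0.083 -0.155 -0.042] F [ 0.2 -0.9  0. ] [ 2.400e-01 -2.780e+01 -3.402e+01  1.000e-02  9.000e-02  1.000e-02]
paddle 3780 [479.3 117. ] [ 39.5 106.9] 88.9 bbox [ 259  177   53  115 3780] slope 14.514839655591754 uphill dir 179.56570696380322 z range [57.22497991 79.18814151] corners [[425.5, 98.30000305175781], [532.4000244140625, 96.19999694824219], [533.2000122070312, 135.60000610351562], [426.29998779296875, 137.6999969482422]]
base ((463.30096435546875, 117.2030029296875), (68.99732971191406, 104.10588836669922), 88.75301361083984)
105 36 [443.18552068 105.08973126  74.82223893]
110 37 [443.31494556 109.56998289  74.74431249]
118 39 [442.89483985 118.42404813  75.02612431]
126 39 [442.98237932 125.89525865  74.93721948]
finger z tool percentiles [-39.86395717 -22.3867025  -19.35282517 -16.22121645 -14.57989564] [[  7.9  -4.6 -14.6]
 [  8.   -3.7 -14.8]
 [  8.1   2.3 -15.1]
 [  8.2   3.2 -15.2]
 [  8.2   6.2 -15.2]
 [  8.2  -5.  -15.3]
 [  8.2   1.4 -15.3]
 [  8.3  -7.6 -15.5]
 [  7.8   1.9 -15.5]
 [  8.3  -7.2 -15.5]]
```

>>> {"api": "send_rows", "payload": {
  "dp": [
    [0.09, 0.03, -0.6],
    [0.09, 0.03, -0.6],
    [0, 0, -0.6],
    [0, 0, -0.6],
    [0, 0, -0.6],
    [0, 0, -0.5],
    [0, 0, -0.2],
    [0, 0, 0]
  ],
  "dr": [
    [0, 0, 0],
    [0, 0, 0],
    [0, 0, 0],
    [0, 0, 0],
    [0, 0, 0],
    [0, 0, 0],
    [0, 0, 0],
    [0, 0, 0]
  ],
  "hand": [1, 1, 1, 1, 1, 1, 1, 1]
}}

```text
time_s: 19.2
tool_pos: [449.6, 117.4, 63.7]
eef_rot: [[-1.0, 0.021, -0.004], [0.021, 1.0, -0.001], [0.004, -0.001, -1.0]]
wrist_force: [-0.7, 0.6, 0.3]
grip_width: 0.4
gripper_force: 0.0
```

>>> {"api": "send_rows", "payload": {
  "dp": [
    [0, 0, 0],
    [0, 0, 0]
  ],
  "dr": [
    [0, 0, 0],
    [0, 0, 0]
  ],
  "hand": [1, 1]
}}

```text
time_s: 19.37
tool_pos: [452.0, 118.2, 66.4]
eef_rot: [[-1.0, 0.02, 0.002], [0.02, 1.0, 0.0], [-0.002, 0.0, -1.0]]
wrist_force: [-0.3, 0.2, -0.1]
grip_width: 0.4
gripper_force: 0.0
```

>>> {"api": "send_rows", "payload": {
  "dp": [
    [0, 0, -0.04],
    [0, 0, -0.04],
    [0, 0, 0]
  ],
  "dr": [
    [0, 0, 0],
    [0, 0, 0],
    [0, 0, 0]
  ],
  "hand": [1, 1, 1]
}}

```text
time_s: 19.62
tool_pos: [451.4, 118.3, 63.5]
eef_rot: [[-1.0, 0.019, 0.001], [0.019, 1.0, 0.0], [-0.001, 0.0, -1.0]]
wrist_force: [0.0, -0.1, 0.3]
grip_width: 0.6
gripper_force: 0.0
```

>>> {"api": "send_rows", "payload": {
  "dp": [
    [0, 0, -0.05],
    [0, 0, -0.05],
    [0, 0, 0],
    [0, 0, 0]
  ],
  "dr": [
    [0, 0, 0],
    [0, 0, 0],
    [0, 0, 0],
    [0, 0, 0]
  ],
  "hand": [1, 1, 1, 1]
}}

```text
time_s: 19.95
tool_pos: [450.8, 118.2, 59.8]
eef_rot: [[-1.0, 0.019, -0.0], [0.019, 1.0, -0.0], [0.0, -0.0, -1.0]]
wrist_force: [0.2, -0.6, 0.1]
grip_width: 0.8
gripper_force: 0.0
```

>>> {"api": "send_rows", "payload": {
  "dp": [
    [0, 0, -0.04],
    [0, 0, 0],
    [0, 0, 0]
  ],
  "dr": [
    [0, 0, 0],
    [0, 0, 0],
    [0, 0, 0]
  ],
  "hand": [1, 1, 1]
}}

```text
time_s: 20.2
tool_pos: [451.1, 118.3, 59.0]
eef_rot: [[-1.0, 0.019, 0.0], [0.019, 1.0, 0.0], [-0.0, 0.0, -1.0]]
wrist_force: [-1.1, -0.1, 2.9]
grip_width: 0.8
gripper_force: 0.8
```

>>> {"api": "send_rows", "payload": {
  "dp": [
    [0, 0, -0.04],
    [0, 0, 0],
    [0, 0, 0]
  ],
  "dr": [
    [0, 0, 0],
    [0, 0, 0],
    [0, 0, 0]
  ],
  "hand": [1, 1, 1]
}}

```text
time_s: 20.45
tool_pos: [451.2, 118.3, 57.7]
eef_rot: [[-1.0, 0.019, 0.0], [0.019, 1.0, 0.0], [-0.0, 0.0, -1.0]]
wrist_force: [-0.9, -0.2, 2.2]
grip_width: 0.2
gripper_force: 1.2
```

>>> {"api": "send_rows", "payload": {
  "dp": [
    [0, 0, -0.04],
    [0, 0, 0],
    [0, 0, 0]
  ],
  "dr": [
    [0, 0, 0],
    [0, 0, 0],
    [0, 0, 0]
  ],
  "hand": [1, 1, 1]
}}

```text
time_s: 20.7
tool_pos: [451.0, 118.2, 56.4]
eef_rot: [[-1.0, 0.019, 0.0], [0.019, 1.0, 0.0], [0.0, 0.0, -1.0]]
wrist_force: [-1.0, -0.1, 2.6]
grip_width: 0.7
gripper_force: 1.4
```

>>> {"api": "send_rows", "payload": {
  "dp": [
    [0, 0, -0.05],
    [0, 0, -0.05],
    [0, 0, -0.05],
    [0, 0, -0.05],
    [0, 0, -0.05],
    [0, 0, -0.03],
    [0, 0, 0],
    [0, 0, 0]
  ],
  "dr": [
    [0, 0, 0],
    [0, 0, 0],
    [0, 0, 0],
    [0, 0, 0],
    [0, 0, 0],
    [0, 0, 0],
    [0, 0, 0],
    [0, 0, 0]
  ],
  "hand": [1, 1, 1, 1, 1, 1, 1, 1]
}}

```text
time_s: 21.37
tool_pos: [450.2, 118.2, 47.8]
eef_rot: [[-1.0, 0.019, -0.002], [0.019, 1.0, -0.0], [0.002, -0.0, -1.0]]
wrist_force: [-3.3, -0.2, 6.4]
grip_width: 0.8
gripper_force: 2.9
```

```bash
python3 st.py
python3 - <<'E'
from pad import *
im,W=cloud("side"); pad(im,W)
im,W=cloud("wrist"); pad(im,W); np.savez("w7.npz",im=im,W=W)
E
```

```text
21.3667 [450.2 118.2  47.8] ang 178.89239659946153 tq [0.128 0.483 0.008] F [-3.3 -0.2  6.4] [ -0.58 -29.51 -28.56  -0.29  -1.19  -0.  ]
paddle 495 [478.5 118.9] [ 49.7 109.7] 89.3 bbox [283 249  51  14 495] slope 7.456704506265668 uphill dir -174.88145462536625 z range [46.95555773 71.21878265] corners [[423.3999938964844, 94.80000305175781], [533.0999755859375, 93.4000015258789], [533.7000122070312, 143.10000610351562], [424.0, 144.39999389648438]]
base ((476.01715087890625, 130.8477020263672), (51.069740295410156, 127.79804229736328), 87.62305450439453)
paddle 6841 [447.4 117.6] [39.8 48.6] 88.5 bbox [ 235  208   94  100 6841] slope 32.572690042666515 uphill dir -1.4477846960367677 z range [61.58695377 99.17366313] corners [[422.5, 98.4000015258789], [471.20001220703125, 97.19999694824219], [472.20001220703125, 136.89999389648438], [423.5, 138.10000610351562]]
base ((437.8918762207031, 117.66065216064453), (68.92276000976562, 54.18083572387695), 88.66250610351562)
```

```bash
cat > z.py <<'E'
from pad import *
s=sensors.observe(); print(s["tool_pos"],s["wrist_force"],s["time_s"])
im,W=cloud("wrist")
m=(abs(W[...,1]-117.5)<15)&(W[...,0]>425)&(W[...,0]<439)&(W[...,2]<85)&(W[...,2]>40); P=W[m]
print("wrist",len(P),np.polyfit(P[:,0]-432,P[:,2],1), "expect half z(432)=63.1 slope -0.10")
E
python3 z.py
python3 - <<'E'
import numpy as np
W=np.load("w6.npz")["W"]
m=(abs(W[...,1]-117.5)<15)&(W[...,0]>425)&(W[...,0]<439)&(W[...,2]<85)&(W[...,2]>40); P=W[m]; print("free",np.polyfit(P[:,0]-432,P[:,2],1),"expect 77.8,-0.255")
E
```

```text
[450.212393   118.1779048   47.80452104] [-3.01155015  0.97826309  7.8649954 ] 21.4667
wrist 2266 [-0.11408169 65.24258027] expect half z(432)=63.1 slope -0.10
free [-0.09130786 77.26006192] expect 77.8,-0.255
```

>>> {"api": "send_rows", "payload": {
  "dp": [
    [0, 0, -0.04],
    [0, 0, 0],
    [0, 0, 0],
    [0, 0, 0]
  ],
  "dr": [
    [0, 0, 0],
    [0, 0, 0],
    [0, 0, 0],
    [0, 0, 0]
  ],
  "hand": [1, 1, 1, 1]
}}

```text
time_s: 21.85
tool_pos: [450.3, 118.2, 46.7]
eef_rot: [[-1.0, 0.019, -0.001], [0.019, 1.0, -0.0], [0.001, -0.0, -1.0]]
wrist_force: [-4.2, -0.5, 6.7]
grip_width: 0.7
gripper_force: 3.1
```

```bash
python3 z.py;  python3 - <<'E'
from pad import *
im,W=cloud("side"); pad(im,W)
E
```

```text
[450.34299438 118.20207312  46.73095061] [-4.23729509 -0.45906643  6.72620441] 21.85
wrist 2235 [-0.11579682 64.10924983] expect half z(432)=63.1 slope -0.10
paddle 526 [478.9 122.6] [ 62.8 110.7] 88.8 bbox [281 249  53  21 526] slope 8.437715392334912 uphill dir -158.61144320924615 z range [40.08383733 70.63967624] corners [[422.8999938964844, 92.4000015258789], [533.5999755859375, 90.0], [534.9000244140625, 152.8000030517578], [424.20001220703125, 155.1999969482422]]
base ((476.0050964355469, 124.38520812988281), (63.85264205932617, 127.64923095703125), 88.71501922607422)
```

>>> {"api": "send_rows", "payload": {
  "dp": [
    [0, 0, -0.015],
    [0, 0, 0],
    [0, 0, 0],
    [0, 0, 0],
    [0, 0, 0],
    [0, 0, 0],
    [0, 0, 0],
    [0, 0, 0]
  ],
  "dr": [
    [0, 0, 0],
    [0, 0, 0],
    [0, 0, 0],
    [0, 0, 0],
    [0, 0, 0],
    [0, 0, 0],
    [0, 0, 0],
    [0, 0, 0]
  ],
  "hand": [1, 1, 1, 1, 1, 1, 1, 1]
}}

```text
time_s: 22.62
tool_pos: [450.3, 118.2, 46.3]
eef_rot: [[-1.0, 0.019, -0.002], [0.019, 1.0, -0.0], [0.002, -0.0, -1.0]]
wrist_force: [-4.0, 0.4, 7.2]
grip_width: 0.6
gripper_force: 3.2
```

>>> {"api": "send_rows", "payload": {
  "dp": [
    [0, 0, 0],
    [0, 0, 0],
    [0, 0, 0],
    [0, 0, 0],
    [0, 0, 0],
    [0, 0, 0],
    [0, 0, 0],
    [0, 0, 0]
  ],
  "dr": [
    [0, 0, 0],
    [0, 0, 0],
    [0, 0, 0],
    [0, 0, 0],
    [0, 0, 0],
    [0, 0, 0],
    [0, 0, 0],
    [0, 0, 0]
  ],
  "hand": [1, 1, 1, 1, 1, 1, 1, 1]
}}

```text
time_s: 23.28
tool_pos: [450.3, 118.2, 46.3]
eef_rot: [[-1.0, 0.019, -0.002], [0.019, 1.0, -0.0], [0.002, -0.0, -1.0]]
wrist_force: [-3.2, 1.4, 6.6]
grip_width: 0.6
gripper_force: 3.2
```

>>> {"api": "send_rows", "payload": {
  "dp": [
    [0, 0, 0],
    [0, 0, 0],
    [0, 0, 0],
    [0, 0, 0],
    [0, 0, 0],
    [0, 0, 0],
    [0, 0, 0],
    [0, 0, 0]
  ],
  "dr": [
    [0, 0, 0],
    [0, 0, 0],
    [0, 0, 0],
    [0, 0, 0],
    [0, 0, 0],
    [0, 0, 0],
    [0, 0, 0],
    [0, 0, 0]
  ],
  "hand": [1, 1, 1, 1, 1, 1, 1, 1]
}}

```text
time_s: 23.95
tool_pos: [450.2, 118.2, 46.3]
eef_rot: [[-1.0, 0.019, -0.002], [0.019, 1.0, -0.0], [0.002, -0.0, -1.0]]
wrist_force: [-4.4, 0.5, 7.0]
grip_width: 0.2
gripper_force: 3.2
```

>>> {"api": "send_rows", "payload": {
  "dp": [
    [0, 0, 0],
    [0, 0, 0],
    [0, 0, 0],
    [0, 0, 0],
    [0, 0, 0],
    [0, 0, 0],
    [0, 0, 0],
    [0, 0, 0]
  ],
  "dr": [
    [0, 0, 0],
    [0, 0, 0],
    [0, 0, 0],
    [0, 0, 0],
    [0, 0, 0],
    [0, 0, 0],
    [0, 0, 0],
    [0, 0, 0]
  ],
  "hand": [1, 1, 1, 1, 1, 1, 1, 1]
}}

```text
time_s: 24.62
tool_pos: [450.3, 118.2, 46.3]
eef_rot: [[-1.0, 0.019, -0.002], [0.019, 1.0, -0.0], [0.002, -0.0, -1.0]]
wrist_force: [-3.2, -0.0, 6.1]
grip_width: 0.5
gripper_force: 3.2
```

>>> {"api": "send_rows", "payload": {
  "dp": [
    [0, 0, 0],
    [0, 0, 0],
    [0, 0, 0],
    [0, 0, 0],
    [0, 0, 0],
    [0, 0, 0],
    [0, 0, 0],
    [0, 0, 0]
  ],
  "dr": [
    [0, 0, 0],
    [0, 0, 0],
    [0, 0, 0],
    [0, 0, 0],
    [0, 0, 0],
    [0, 0, 0],
    [0, 0, 0],
    [0, 0, 0]
  ],
  "hand": [1, 1, 1, 1, 1, 1, 1, 1]
}}

```text
time_s: 25.28
tool_pos: [450.3, 118.2, 46.3]
eef_rot: [[-1.0, 0.019, -0.002], [0.019, 1.0, -0.0], [0.002, -0.0, -1.0]]
wrist_force: [-4.2, -0.3, 7.0]
grip_width: 0.6
gripper_force: 3.2
```

```bash
python3 z.py
```

```text
[450.27679022 118.20288419  46.27236844] [-4.21634414 -0.29825592  6.96619567] 25.2833
wrist 2240 [-0.11070229 63.56608098] expect half z(432)=63.1 slope -0.10
```

Steady at about half travel for over 2.5 s; handing in.

```bash
python3 -c "
from bench import workorder
print(workorder.sign_off())"
```

```text
the job is handed in; nothing more can be done
None
```

I handed the job in with the key fully home, turned to its stop and released. The enable paddle was then held at about half travel, steady for over 2.5 s. The fingertips really sit about 33 mm further back than stated, so the first grasp closed above the key and missed; I corrected for it and used about 25 s of the 67 s.

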